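# Carry the loose-necked work lamp upright from its charger to the work clip

### The arm

A 6-joint arm with a two-finger parallel gripper is mounted at the origin on the work surface. World frame = base frame: x ahead of the robot, y to its left, z up, the work surface at z = 0. Lengths are in mm, angles in rad, forces in N, time in s.
With the tool pointing down it reaches from about 350 to 775 mm from the base axis. Payload 7.3 kg.
Tool frame: the origin (TCP) lies midway between the tips of the shut fingers; the grasp point (between the pads) lies 19 mm behind it; z points along the fingers, y is the line along which they close (so a half turn about z gives the same grasp; the last joint's range is limited). The gripper opens to 92 mm and grips with 3 to 60 N. Pads are 19 mm wide; open, the fingers measure 130 mm over their backs; the gripper's body (75 mm by 190 mm) begins 47 mm behind the grasp point.
Start: joints at [1.197, 0.342, 1.524, -0, 1.275, -0.146], TCP at [118.547, 511.46, 226.741] pointing down, gripper open.
Joint ranges: [-2.53, 2.53], [-0.77, 2.02], [0.04, 2.7], [-1, 4.14], [0.28, 2.66], [-3.11, 3.11]. Speed limits (rad/s): [2.57, 2.57, 3.14, 3.14, 3.14, 3.14].

### API

Orientations are given as [roll, pitch, yaw] about the fixed x, y, z axes, in that order (R = Rz(yaw) Ry(pitch) Rx(roll)).
In Python, from plant import bot gives the robot as it stands.
- The arm moves only by the tool servo_tool, never from a script. Its argument "deltas" is a list of rows, each a list of 2 entries, a list of its own where there are three numbers: the shift along the tool's x, y, z in m, then the turn, a rotation vector about the tool's x, y, z in degrees. A call has 1 to 20 rows; each row shifts and turns the commanded pose from where the row before left it, along the tool's axes as they then stand; what a row does not reach is not made up. A row lasts 1/8 s, in which the tool goes at most 62.5 mm and 10.7 degrees, less where a joint would pass 70% of its speed; a pose out of reach is approached as far as the arm can. A call with a gripper value outside its range is refused whole. "fingers" is the opening, from 0 (shut) to 1 (fully open), set as the call begins (left out, the last holds). The fingers move at their own pace and stop on an object; the grip force is fixed at half the most. Time passes only in rows, so rows that do not move let the fingers close. It gives the time, the measured TCP pose, the force, the opening and the grip force at its end, in the units of the state.
- bot.get_obs(): the state, without advancing time (a new reading comes with each control period).
- bot.capture(name): name is "scene" or "top" or "wrist"; returns the picture (480x640x3 uint8, red, green, blue); there is no depth.
- bot.camera_model(name): a dict with "mtx" (3x3 intrinsics, pixels), "dist" ([k1, k2, p1, p2, k3] as OpenCV has them; the pictures are not rectified), "xyz" and "rotation" of the camera in the world. Camera axes: x right, y down, z forward; pixel columns grow to the right and rows downward; lengths in mm; the calibration is good to about 2 mm. A picture is of the moment at which its call begins: read the wrist's pose just before it. camera_model takes no time and is no camera call; for the wrist camera it gives the pose at the moment of the call.
- bot.close_job(): hands the job in; it is judged then, once.
The state is a dict: "time": time; "joint_positions": joint angles; "dq": joint speeds; "tau": joint torques, N m; "tool_pos": TCP position; "tcp_rot": TCP orientation; "contact_force": force on the tool from outside, world axes, zero at the start; "moment": the same for the moment, N m; "grip_width": finger opening in mm; "finger_force": force on a finger pad.
Only numpy, scipy, OpenCV 4.12 (cv2) and the standard library are available. Lean on these libraries where they do the work, as an engineer would, in place of code of your own. Each camera call takes 0.05 s, during which the arm holds its last target. There are 200 camera calls.

### The job

Take the work lamp by its orange grip block out of the yellow charging clip and park it in the blue work clip, standing flat on the bench with its mast inside the blue fork, and let go. Its spring knuckle is worn and the head will fall over unless you keep balancing it by rolling the base: keep the mast close to upright all the way, and once it is lifted clear of both clips keep it upright in the air for at least five seconds before you park it. Do not touch the mast or head with the robot, do not ram the clips, set the lamp down gently and leave everything else alone.

Things in the scene. Friction and masses are not known exactly. Their poses are not given: they have to be found in the camera images.
- lamp: base of the loose work lamp: aluminium plate 390 x 90 x 10 mm (x from -190 to +200), black battery 85 x 80 mm at x = -140 (top at 60), knuckle with mast at x = +180. Origin: plate underside below the grip block; x towards the mast, z up. Base 0.55 kg, whole lamp about 0.77 kg, balanced roughly at the grip block
- lamp_grip (a point): in the lamp's orange grip block, 45 mm above the origin of lamp, same axes. The block is 50 (x) x 30 (y) mm and reaches from 10 to 66 mm above the plate's underside; grip it from above, fingers closing along the lamp's y. The knuckle's axis passes through this point
- lamp_pivot (a point): knuckle pivot on the base, at (180, 0, 45) mm in the frame of lamp, axes of the base
- knuckle (a joint): angle of mast to base (rad), 0 = square to the plate, stops at +-0.35, axis = lamp's x; positive: head leans to the lamp's -y. Spring 0.315 N m/rad towards 0 and damper 0.05 N m s/rad between base and mast, no dry friction. Too weak for the top: on a level base the mast falls either way (time constant 0.6 s); rolling the base about its x against the lean brings it back
- lamp_top: mast and head, turning on the knuckle: steel tube of radius 8 mm with a yellow head 45 (x) x 120 (y) x 35 mm centred 250 mm above the pivot. Origin at the pivot, z along the mast. Nominal 0.20 kg, weight moment about the pivot 0.41 N m/rad, inertia about it 0.0101 kg m2 (mass varies by a tenth)
- lamp_head (a point): centre of the lamp head, on the mast 250 mm above the pivot, axes as lamp_top
- charge_clip: fixed stand with YELLOW fork prongs and black charger box, where the lamp starts. Origin on the bench below the fork's middle, x from mouth to column. Foot and column at x = 38 to 138 mm, foot 110 mm wide. A parked lamp stands flat on the bench, its x along the clip's, its pivot above this origin (lamp origin at x = -180); the mast leans on a prong about 0.11 rad
- charge_clip_mouth (a point): middle of the yellow fork, 170 mm above the clip's origin, same axes. Two level prongs 24 mm high leave a slot 44 mm wide (y from -22 to 22), straight from x = -30 to +42 mm, flared in front to about 83 mm at x = -60; open only towards -x
- work_clip: fixed stand with BLUE prongs, no charger, where the lamp must go. Same sizes and frame as charge_clip; the lamp is parked in it the same way
- work_clip_mouth (a point): middle of the blue fork, 170 mm above the clip's origin, same axes, same prongs and slot as the yellow one
- mallet: wooden mallet at the left, standing on its round head with the handle level; not to be disturbed
- chisel_a: chisel lying at the right, not to be disturbed
- chisel_b: second chisel at the right, not to be disturbed
- mug: dark green mug, radius 40 mm, 95 mm high, at the right; not to be disturbed
- glue: yellow glue bottle, radius 32 mm, 170 mm high, at the left; not to be disturbed
Mind the look-alikes: they are no part of the job. Leave any green look-alike of the work_clip alone.

How it is judged:
By the outcome, as a careful person would: the job done as asked, in the order asked, and still so for the second after the job is handed in, with the robot touching nothing.
It also fails if it takes over 72 s, if anything falls off the work surface, if the arm or the gripper's body presses on something with over 40 N, if the wrist force passes 120 N, or if a joint passes its speed limit or range.

## Working session

There is one attempt and no reset: what is moved stays moved. The work goes in short steps, Python scripts to look and compute and a tool call to move; the robot and the scene stay as the last step left them, time stands still between calls to the robot, and variables do not carry over. Pictures are saved under pics/ and viewed, at most 10 in all, crops included, and the job is handed in when it is done.

Besides the shell and the picture viewer there is one more tool, called after ">>>" by a JSON object that holds its "fn" and its "kwargs". servo_tool: Moves the arm, as the interface text tells. Its arguments: {"type":"object","properties":{"deltas":{"type":"array"},"fingers":{"type":"number"}},"required":["deltas"]}

```bash
ls; mkdir -p pics; cat > h.py <<'E'
import numpy as np, cv2
from plant import bot
def cam(n):
    m=bot.camera_model(n); return [np.array(m[k],float) for k in("mtx","dist","xyz","rotation")]
def ray(c,uv):
    K,d,t,R=c
    p=cv2.undistortPoints(np.array(uv,float).reshape(-1,1,2),K,d).reshape(-1,2)
    v=np.c_[p,np.ones(len(p))]@R.T
    return t,v
def onz(c,uv,z):
    t,v=ray(c,uv); return t+v*((z-t[2])/v[:,2])[:,None]
def proj(c,P):
    K,d,t,R=c
    return cv2.projectPoints((np.array(P,float).reshape(-1,3)-t)@R,np.zeros(3),np.zeros(3),K,d)[0].reshape(-1,2)
def shot(n,f):
    a=bot.capture(n); cv2.imwrite(f"pics/{f}.png",a[:,:,::-1]); return a
E
python3 - <<'E'
from h import *
print(bot.get_obs())
for n in("scene","top","wrist"):
    print(n,cam(n)); shot(n,n+"0")
E
```

```text
pics
{'time': 0.0, 'joint_positions': array([ 1.19700398e+00,  3.42741253e-01,  1.52501978e+00, -3.56921171e-06,
        1.27539612e+00, -1.45979766e-01]), 'dq': array([ 0.0005234 ,  0.0003394 , -0.00155047, -0.0008041 , -0.00048447,
       -0.00108848]), 'tau': array([ 7.21149427e-04, -4.31253254e+01, -2.44213986e+01,  7.17723859e-02,
        5.60727145e-02, -1.55006587e-04]), 'tool_pos': array([118.38815194, 511.05855357, 226.03438434]), 'tcp_rot': array([-3.14004430e+00, -2.24198222e-04,  2.91378095e+00]), 'contact_force': array([ 0.70585185,  0.9403118 , -0.29216774]), 'moment': array([-0.00033716, -0.03196353,  0.0037988 ]), 'finger_force': 0.0, 'grip_width': 91.76768109671676}
scene [array([[494.2846962 ,   0.        , 315.62361789],
       [  0.        , 494.2846962 , 239.8729999 ],
       [  0.        ,   0.        ,   1.        ]]), array([0.00748312, 0.        , 0.        , 0.        , 0.        ]), array([1152.62508313,  834.13905523, 1164.91731717]), array([-2.30527862,  0.01771665,  2.4886937 ])]
top [array([[608.99335644,   0.        , 318.73332687],
       [  0.        , 608.99335644, 245.63151007],
       [  0.        ,   0.        ,   1.        ]]), array([0.01516079, 0.        , 0.        , 0.        , 0.        ]), array([ 243.0150003 ,  -19.99680049, 1947.84867036]), array([-2.97884919, -0.00497096, -1.54792764])]
wrist [array([[367.08232769,   0.        , 321.50745228],
       [  0.        , 367.08232769, 237.20834175],
       [  0.        ,   0.        ,   1.        ]]), array([0.01822182, 0.        , 0.        , 0.        , 0.        ]), array([ 38.7661521 , 530.77573912, 384.72360071]), array([2.83771876e+00, 1.15271256e-03, 1.34292080e+00])]
```

```bash
python3 - <<'E'
s=open('h.py').read()
s=s.replace('''    m=bot.camera_model(n); return [np.array(m[k],float) for k in("mtx","dist","xyz","rotation")]''','''    m=bot.camera_model(n); K,d,t,r=[np.array(m[k],float) for k in("mtx","dist","xyz","rotation")]
    return K,d,t,Rot.from_euler("xyz",r).as_matrix()''').replace("import numpy","from scipy.spatial.transform import Rotation as Rot\nimport numpy",1)
open('h.py','w').write(s)
E
```

```text
(no output)
```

View pics/scene0.png

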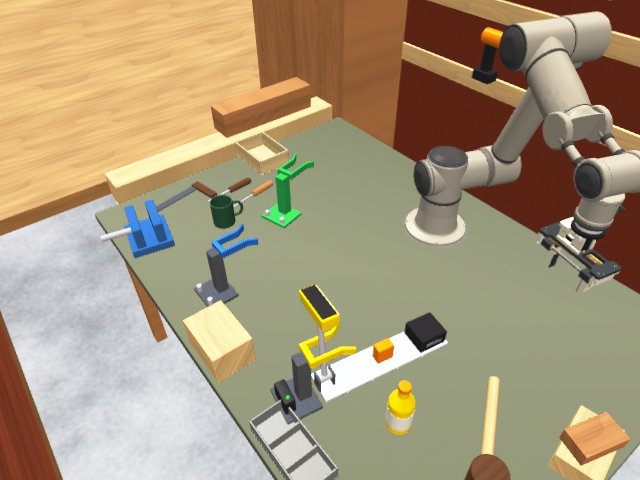

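View pics/top0.png

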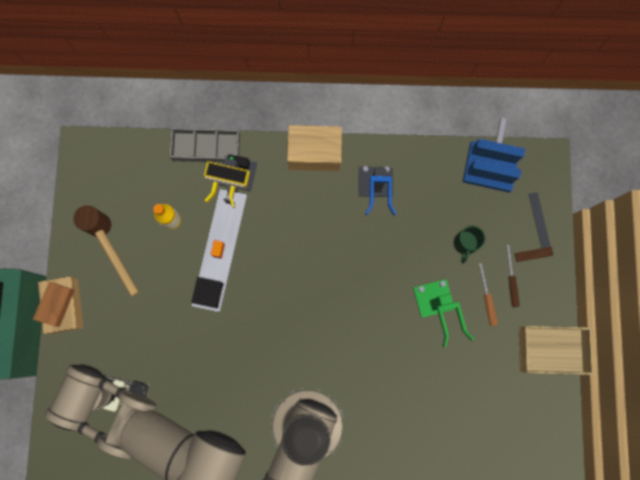

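Scene shows the lamp grip at (383,350), battery (426,332), yellow head (320,305) and the blue clip at (220,260). In the top view the grip is at (217,249), the head at (227,173) and the blue fork at (380,190). 
Candidates for the grip: orange block (217,249), glue cap (159,210), orange chisel handle (490,310). I choose (217,249), which is on the plate. Candidates for the clip: blue fork (380,190), green clip (442,315), blue vise-like rack (495,163). I choose (380,190).

```bash
cat >> h.py <<'E'
def mask(a,lo,hi,roi=None):
    m=cv2.inRange(cv2.cvtColor(a,cv2.COLOR_RGB2HSV),np.array(lo),np.array(hi))
    if roi is not None:
        k=np.zeros_like(m); x0,y0,x1,y1=roi; k[y0:y1,x0:x1]=255; m&=k
    return m
def cen(m):
    M=cv2.moments(m,True); return np.array([M['m10'],M['m01']])/max(M['m00'],1),M['m00']
def tri(c1,p1,c2,p2):
    t1,v1=ray(c1,p1);t2,v2=ray(c2,p2);A=np.c_[v1[0],-v2[0]];s=np.linalg.lstsq(A,t2-t1,rcond=None)[0]
    a=t1+s[0]*v1[0];b=t2+s[1]*v2[0];return (a+b)/2,np.linalg.norm(a-b)
E
python3 - <<'E'
from h import *
S=cv2.imread('pics/scene0.png')[:,:,::-1].copy();T=cv2.imread('pics/top0.png')[:,:,::-1].copy()
cs,ct=cam('scene'),cam('top')
OR=((5,180,140),(17,255,255))
gs,gt=mask(S,*OR,roi=(365,335,400,365)),mask(T,*OR,roi=(205,235,230,262))
(a,na),(b,nb)=cen(gs),cen(gt);print('grip',a,na,b,nb,tri(cs,a,ct,b),'top-onz60',onz(ct,b,60))
# plate
pm=cv2.inRange(cv2.cvtColor(T,cv2.COLOR_RGB2HSV),np.array((0,0,120)),np.array((179,60,255)))
k=np.zeros_like(pm);k[190:315,185:250]=255;pm&=k
n,l,st,_=cv2.connectedComponentsWithStats(pm);i=1+st[1:,4].argmax();ys,xs=np.where(l==i)
P=onz(ct,np.c_[xs,ys],10);q=P[:,:2];c,(w,h),ang=cv2.minAreaRect(q.astype(np.float32));print('plate',c,w,h,ang,len(xs))
u,s,vt=np.linalg.svd(q-q.mean(0),full_matrices=False);print('dir',vt[0],np.degrees(np.arctan2(vt[0,1],vt[0,0])))
# battery black
BL=((100,150,80),(125,255,255))
bm=mask(T,*BL,roi=(350,160,410,225));bs=mask(S,*BL,roi=(200,215,270,270))
for nm,m,cc in(('top',bm,ct),('scene',bs,cs)):
    ys,xs=np.where(m>0);P=onz(cc,np.c_[xs,ys],182);print(nm,len(xs),xs.min(),xs.max(),ys.min(),ys.max())
    np.save(f'/tmp/b{nm}.npy',P)
YL=((22,150,100),(33,255,255))
for nm,im,r in(('T',T,(195,155,260,212)),('S',S,(290,280,365,375))):
    print(nm,cen(mask(im,*YL,roi=r)))
t=cv2.resize(T[145:320,150:420],None,fx=2.9,fy=2.9,interpolation=cv2.INTER_CUBIC);cv2.imwrite('pics/ct.png',t[:,:,::-1])
s=cv2.resize(S[215:415,190:450],None,fx=3,fy=3,interpolation=cv2.INTER_CUBIC);cv2.imwrite('pics/cs.png',s[:,:,::-1])
E
```

```text
grip [382.815 353.965] 200.0 [217.21212121 248.77272727] 132.0 (array([540.69922329, 302.07957621,  24.41210178]), np.float64(1.2840313185314962)) top-onz60 [[535.61494762 295.65372476  60.        ]]
plate (543.0491943359375, 297.19659423828125) 95.35845184326172 394.29742431640625 79.70063018798828 2544
dir [-0.98802275  0.15430829] 171.12331853857248
top 334 367 394 176 213
scene 505 212 257 224 257
T (array([223.61578947, 182.18947368]), 380.0)
S (array([321.78783026, 335.10728583]), 1249.0)
```

View pics/ct.png

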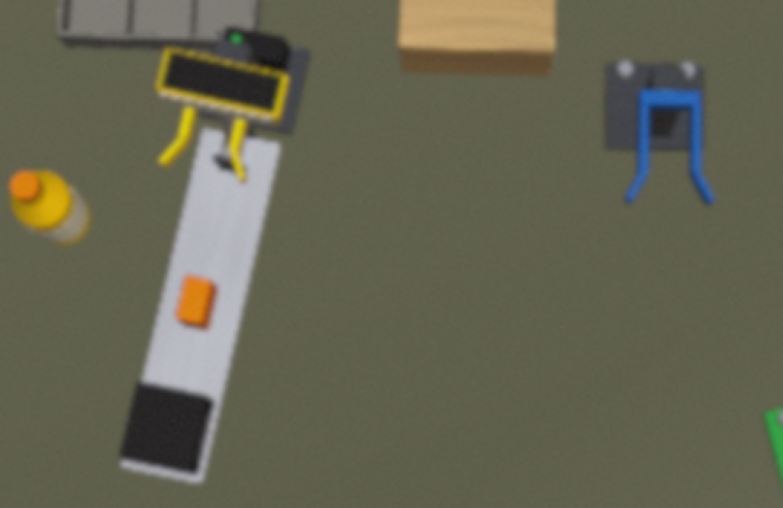

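View pics/cs.png

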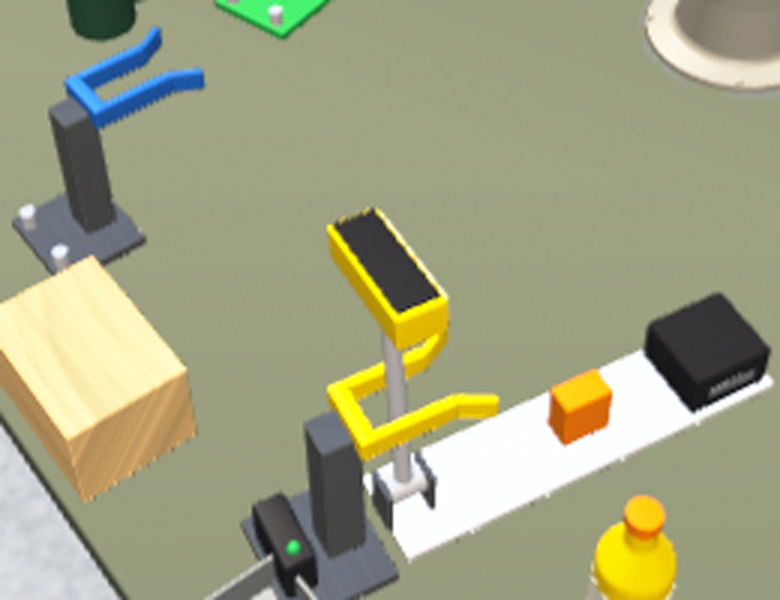

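The crops confirm the choices: the orange block is on the lamp plate at top crop (196,301), and the blue fork on the bare column is at (670,140) with its mouth towards the robot. Next I refine the fits.

```bash
cat > fit.py <<'E'
from h import *
S=cv2.imread('pics/scene0.png')[:,:,::-1].copy();T=cv2.imread('pics/top0.png')[:,:,::-1].copy()
cs,ct=cam('scene'),cam('top')
# plate: edges per row by half-level interpolation on gray
g=cv2.cvtColor(T,cv2.COLOR_RGB2GRAY).astype(float)
L=[];Rr=[]
for y in list(range(200,236))+list(range(260,274)):
    xc=int(round(232-(y-190)*24/103.)); r=g[y,xc-30:xc+31]; th=(g[y,xc-28:xc-22].mean()+r[25:36].mean())/2
    hi=np.where(r>th)[0]; hi=hi[(hi>8)&(hi<52)]; i,j=hi.min(),hi.max()
    L.append((xc-30+i-(r[i]-th)/(r[i]-r[i-1]),y)); Rr.append((xc-30+j+(r[j]-th)/(r[j]-r[j+1]),y))
def line(p):
    vx,vy,x0,y0=cv2.fitLine(np.array(p,np.float32),cv2.DIST_HUBER,0,.01,.01).ravel(); return (x0,y0),np.degrees(np.arctan2(vy,vx))
for nm,e in(('L',L),('R',Rr)):
    P=onz(ct,e,10)[:,:2]; c,a=line(P); print(nm,c,a)
# blue prongs, sub-pixel centres in blueness, top view
b=T[:,:,2].astype(float)-T[:,:,0]; b=np.clip(b,0,None)
A=[];B=[]
for y in range(182,203):
    r=b[y]; 
    for lst,(x0,x1) in((A,(363,380)),(B,(381,398))):
        w=r[x0:x1]; w=np.where(w>20,w,0)
        if w.sum()>60: lst.append(((w*np.arange(x0,x1)).sum()/w.sum(),y))
for nm,e in(('A',A),('B',B)):
    print(nm,[tuple(np.round(x,1)) for x in e][::4]); P=onz(ct,[x for x in e if x[1]<200],180)[:,:2]; print(line(P),P[0],P[-1])
m=mask(T,(95,120,60),(130,255,255),roi=(355,165,405,220)); ys,xs=np.where(m>0)
print('extent x',[onz(ct,[(380,v)],180)[0,0] for v in(ys.min()-.5,ys.max()+.5)])
E
python3 fit.py
```

```text
L (np.float32(614.15857), np.float32(330.3707)) -10.332283
R (np.float32(584.865), np.float32(243.17848)) -10.477818
A [(np.float64(373.4), np.float64(182.0)), (np.float64(371.7), np.float64(186.0)), (np.float64(371.6), np.float64(190.0)), (np.float64(371.5), np.float64(194.0)), (np.float64(371.3), np.float64(198.0)), (np.float64(371.3), np.float64(202.0))]
((np.float32(703.08466), np.float32(-176.15753)), np.float32(-0.8836793)) [ 730.28602972 -181.42201702] [ 677.9134989 -175.6340402]
B [(np.float64(387.1), np.float64(182.0)), (np.float64(389.5), np.float64(186.0)), (np.float64(389.5), np.float64(190.0)), (np.float64(389.5), np.float64(194.0)), (np.float64(389.6), np.float64(198.0)), (np.float64(389.6), np.float64(202.0))]
((np.float32(701.8992), np.float32(-229.63173)), np.float32(0.24034981)) [ 731.26638011 -222.43665403] [ 679.20519551 -229.80650926]
extent x [np.float64(753.9489712992912), np.float64(631.3227390490476)]
```

>>> {"fn": "servo_tool", "kwargs": {"deltas": [[[0, 0, 0], [0, 0, 0]]], "fingers": 1}}

```text
time: 0.28
tool_pos: [118.5, 511.3, 226.5]
tcp_rot: [-3.141, -0.0, 2.914]
contact_force: [1.2, -0.7, 0.3]
grip_width: 91.8
finger_force: 0.0
```

>>> {"fn": "servo_tool", "kwargs": {"deltas": [[[-0.02, -0.005, 0.003], [0, 0, 0]], [[-0.037, -0.0095, 0.007], [0, 0, 0]], [[-0.04, -0.01, 0.007], [0, 0, 0]], [[-0.04, -0.01, 0.007], [0, 0, 0]], [[-0.04, -0.01, 0.007], [0, 0, 0]], [[-0.04, -0.01, 0.007], [0, 0, 0]], [[-0.04, -0.01, 0.007], [0, 0, 0]], [[-0.04, -0.01, 0.007], [0, 0, 0]], [[-0.04, -0.01, 0.007], [0, 0, 0]], [[-0.04, -0.01, 0.007], [0, 0, 0]], [[-0.04, -0.01, 0.007], [0, 0, 0]], [[-0.025, -0.006, 0.007], [0, 0, 0]], [[-0.014, -0.0031, 0.002], [0, 0, 0]], [[0, 0, 0], [0, 0, -2.6]], [[0, 0, 0], [0, 0, 0]]]}}

```text
time: 2.15
tool_pos: [536.6, 298.3, 144.8]
tcp_rot: [3.141, -0.0, 2.959]
contact_force: [-0.6, -0.2, 0.1]
grip_width: 91.6
finger_force: 0.0
```

```bash
sleep 3; cat >> fit.py <<'E'
print('---')
for e in(A,B):
    P=onz(ct,[x for x in e if 186<=x[1]<=199],182)[:,:2]; print('prong',line(P))
print(tri(cs,(257.7,241),ct,(366.9,214)),tri(cs,(242,226),ct,(395.2,214.3)))
E
python3 fit.py | sed -n '/---/,$p'
python3 - <<'E'
from h import *
o=bot.get_obs(); print(o['time'],o['tool_pos'],o['tcp_rot'])
cw=cam('wrist'); W=shot('wrist','w1')
m=mask(W,(5,170,110),(17,255,255)); n,l,st,c=cv2.connectedComponentsWithStats(m); print(st[1:][st[1:,4]>50])
i=1+st[1:,4].argmax(); ys,xs=np.where(l==i); P=onz(cw,np.c_[xs,ys],66); print(cv2.minAreaRect(P[:,:2].astype(np.float32)),onz(cw,[c[i]],66))
E
```

```text
---
prong ((np.float32(697.3402), np.float32(-175.89455)), np.float32(-0.72157407))
prong ((np.float32(697.9997), np.float32(-229.38022)), np.float32(0.0064017237))
(array([ 634.31749765, -163.31602304,  164.1098198 ]), np.float64(2.705201512051359)) (array([ 635.91192802, -248.59102512,  167.3436522 ]), np.float64(0.2876506201204975))
2.15 [536.62100918 298.33880875 144.78428791] [ 3.14144259e+00 -4.28381967e-04  2.95946055e+00]
[[ 302  208   43   72 2780]]
((534.7410888671875, 300.6345520019531), (28.338144302368164, 51.04037094116211), 79.6153793334961) [[535.49265819 300.46644746  66.        ]]
```

>>> {"fn": "servo_tool", "kwargs": {"deltas": [[[0.001, 0.001, 0.01], [0, 0, 0]], [[0.001, 0.0009, 0.02], [0, 0, 0]], [[0, 0, 0.025], [0, 0, 0]], [[0, 0, 0.025], [0, 0, 0]], [[0, 0, 0.02], [0, 0, 0]], [[0, 0, 0.012], [0, 0, 0]], [[0, 0, 0.0065], [0, 0, 0]], [[0, 0, 0], [0, 0, 0]]]}}

```text
time: 3.2
tool_pos: [535.4, 300.1, 26.2]
tcp_rot: [3.142, -0.0, 2.959]
contact_force: [-0.5, -0.0, 0.5]
grip_width: 91.7
finger_force: 0.0
```

```bash
sleep 3; cat > mast.py <<'E'
from h import *
from scipy.optimize import least_squares
def base(o):
    """lamp frame from tool pose: x=-tool x, y=tool y, z=-tool z; grip point 19 mm behind TCP"""
    Rt=Rot.from_euler('xyz',o['tcp_rot']).as_matrix(); G=o['tool_pos']-19*Rt[:,2]
    return G,Rt@np.diag([-1,1,-1])
def panel(img,c,piv,Ry,phi0,zt=267.5,dbg=False):
    """centroid of the black panel framed by yellow near the predicted head; returns absolute lean"""
    top=lambda f:piv+Ry@np.array([0,-np.sin(f)*zt,np.cos(f)*zt])
    p0=proj(c,top(phi0))[0]; w=32
    x0,y0=(p0-w).astype(int); x0,y0=max(x0,0),max(y0,0); a=img[y0:y0+2*w,x0:x0+2*w]
    hsv=cv2.cvtColor(a,cv2.COLOR_RGB2HSV); 
    yel=cv2.inRange(hsv,np.array((20,90,60)),np.array((35,255,255)))
    n,l,st,cc=cv2.connectedComponentsWithStats(cv2.inRange(a.max(2),0,75),connectivity=4)
    best=None
    for i in range(1,n):
        if st[i,4]<40: continue
        m=(l==i).astype(np.uint8); ring=cv2.dilate(m,np.ones((5,5)))-m
        fr=yel[ring>0].mean()/255
        if dbg: print(st[i],cc[i]+[x0,y0],round(fr,2))
        if best is None or fr>best[0]: best=(fr,cc[i]+[x0,y0],st[i,4])
    if best is None or best[0]<.25: return None
    f=least_squares(lambda f:proj(c,top(f[0]))[0]-best[1],[phi0],x_scale=.01); r=f.fun
    return f.x[0],best[2],round(best[0],2),np.round(r,1)
E
python3 - <<'E'
from mast import *
o=bot.get_obs(); print(o['time'],o['tool_pos'],o['tcp_rot'],o['contact_force'])
G=np.array([535,300.5,45.]);Ry=Rot.from_euler('z',-10.4,degrees=True).as_matrix();piv=G+Ry@[180,0,0]
for n,f in(('scene','scene1'),('top','top1')):
    c=cam(n);a=shot(n,f)
    for p0 in(-.1,.1): print(n,proj(c,piv+[0,0,267])[0],panel(a,c,piv,Ry,p0,dbg=True))
E
```

```text
3.2 [535.43122973 300.14272109  26.1605506 ] [ 3.14157027e+00 -1.38994969e-04  2.95918813e+00] [-0.54194824 -0.03722619  0.52284885]
[  4   1  34  34 479] [318.6263048  301.78079332] 0.68
scene [325.09738367 307.97701102] (np.float64(0.09225924633704291), np.int32(479), np.float64(0.68), array([ 1.4, -1. ]))
[ 15  17  34  34 479] [318.6263048  301.78079332] 0.67
scene [325.09738367 307.97701102] (np.float64(0.09225925654950452), np.int32(479), np.float64(0.67), array([ 1.4, -1. ]))
[  0  17  64  12 236] [212.05084746 160.01271186] 0.19
[ 33  26  31  17 330] [222.5969697  171.98181818] 1.0
top [215.84031144 171.92861429] (np.float64(0.06878142649005962), np.int32(330), np.float64(1.0), array([-0.3,  1.3]))
[  0  14  64  36 449] [236.33407572 165.11135857] 0.25
[ 14  23  39  18 404] [225.95049505 172.6509901 ] 1.0
top [215.84031144 171.92861429] (np.float64(0.10377592522558199), np.int32(404), np.float64(1.0), array([-0.3,  1.4]))
```

```bash
sed -i 's/w=32/w=44/' mast.py; cat > step.py <<'E'
"""step.py N gx gy gz yawdeg [phi0]: measure lean, filter, plan N rows taking the grip point to (gx,gy,gz)"""
import sys,pickle,os
from mast import *
from scipy.optimize import lsq_linear
I,MG,K,C=.0101,.41,.315,.05; MH=MG/9.81; DT=.0025; TL=.025; RW=.125; OFF={'scene':.006,'top':-.006}
def sim(x0,b0,bk,yk,T):
    """rows bk (roll knots), yk (pivot side shift knots, m) -> states every DT; commands through two lags TL"""
    t=np.arange(0,T,DT); kn=np.arange(len(bk)+1)*RW
    bc=np.interp(t,kn,np.r_[b0,bk]); yc=np.interp(t,kn,np.r_[0,yk])
    x=np.array(x0,float); b1=b2=b0; y1=y2=yv=0.; out=[]
    for b,y in zip(bc,yc):
        b1+=DT/TL*(b-b1); bd=(b1-b2)/TL; b2+=DT*bd
        y1+=DT/TL*(y-y1); v=(y1-y2)/TL; a=(v-yv)/DT; yv=v; y2+=DT*v
        x[1]+=DT*(MG*x[0]-K*(x[0]-b2)-C*(x[1]-bd)+MH*a+x[2])/I; x[0]+=DT*x[1]
        out.append((x[0],x[1],b2))
    return np.array(out)
def prop(x,P,b0,bk,yk,T):
    F=lambda x:np.r_[sim(x,b0,bk,yk,T)[-1,:2],x[2]]
    f=F(x); J=np.array([(F(x+1e-4*e)-f)/1e-4 for e in np.eye(3)]).T
    return f,J@P@J.T+np.diag([.003,.04,.001])**2*T
def upd(x,P,z,s):
    k=P[:,0]/(P[0,0]+s*s); return x+k*(z-x[0]),P-np.outer(k,P[0])
N=int(sys.argv[1]); tgt=np.array([float(v) for v in sys.argv[2:5]]); yawt=np.radians(float(sys.argv[5]))
o=bot.get_obs(); G,Rl=base(o); e=Rot.from_matrix(Rl).as_euler('ZYX'); beta=e[2]
piv=G+Rl@[180,0,0]; Ry=Rot.from_euler('z',e[0]).as_matrix()
if len(sys.argv)>6:
    s=dict(x=np.array([float(sys.argv[6]),0,0]),P=np.diag([.02,.05,.004])**2,b0=beta,bk=[beta],yk=[0.],t=o['time'],T=o['tool_pos'],R=Rot.from_euler('xyz',o['tcp_rot']).as_matrix())
else: s=pickle.load(open('st.pkl','rb'))
x,P=s['x'],s['P']; t0=s['t']; b0,bk,yk=s['b0'],s['bk'],s['yk']; x0,P0=x,P; z=[]
el=o['time']-t0; tm={}
for n in('top','scene'):
    ts=bot.get_obs()['time']; c=cam(n); a=bot.capture(n); T=ts-t0
    xp,Pp=(prop(x0,P0,b0,bk,yk,T) if T>.01 else (x0,P0))
    r=panel(a,c,piv,Ry,np.clip(xp[0],-.3,.3))
    z.append((n,None if r is None else round(r[0]+OFF[n],3),r and (int(r[1]),r[2],r[3].tolist()))); tm[n]=(T,r)
# sequential filter over the two measurements
x,P=x0,P0; first=True
for n in('top','scene'):
    T,r=tm[n]
    if first: x,P=(prop(x0,P0,b0,bk,yk,T) if T>.01 else (x0,P0)); pred=x.copy(); first=False
    else: x,P=prop(x,P,bk[-1],[bk[-1]],[0.],.05)
    if r is not None: x,P=upd(x,P,r[0]+OFF[n],.008)
tn=bot.get_obs()['time']; x,P=prop(x,P,bk[-1],[bk[-1]],[0.],.05)
print('t',tn,'F',np.round(o['contact_force'],1),'G',np.round(G,1),'yaw/pitch/roll',np.round(e,4),'cmdroll',round(bk[-1],4))
print('meas',z,'pred',np.round(pred,3),'est',np.round(x,4))
# reference
ec=Rot.from_matrix(s['R']@np.diag([-1,1,-1])).as_euler('ZYX'); Gc=s['T']-19*s['R'][:,2]; bc=ec[2]
u=np.arange(1,N+1)/N; w=u**3*(10-15*u+6*u*u)
Gk=Gc+w[:,None]*(tgt-Gc); dy=(yawt-ec[0]+np.pi)%(2*np.pi)-np.pi; yaw=ec[0]+w*dy
pv=np.vstack([Gc,Gk])[:,:2]+180*np.c_[np.cos(np.r_[ec[0],yaw]),np.sin(np.r_[ec[0],yaw])]
ym=(np.r_[ec[0],yaw][:-1]+yaw)/2; ylat=np.cumsum((np.diff(pv,axis=0)*np.c_[-np.sin(ym),np.cos(ym)]).sum(1))/1000
H=N+10; Y=np.r_[ylat,np.full(10,ylat[-1])]; TT=H*RW
f=lambda d:sim(x,bc,bc+np.cumsum(d),Y,TT)
def res(d):
    q=f(d)[::10]; return np.r_[q[:,0],.15*q[:,1],.3*(q[:,2]+x[2]/K),3*q[-10:,0],.6*q[-10:,1]]
r0=res(np.zeros(H)); J=np.array([(res(1e-3*v)-r0)/1e-3 for v in np.eye(H)]).T
d=lsq_linear(np.vstack([J,.5*np.eye(H)]),np.r_[-r0,np.zeros(H)],bounds=(-.09,.09)).x
bw=bc+np.cumsum(d)[:N]; T,R=s['T'],s['R']; rows=[]; bq=[]
for k in range(N):
    Rk=(Rot.from_euler('z',yaw[k])*Rot.from_euler('x',bw[k])).as_matrix()@np.diag([-1,1,-1]); Tk=Gk[k]+19*Rk[:,2]
    sh=np.round(R.T@(Tk-T)*2)/2000; tu=np.round(np.degrees(Rot.from_matrix(R.T@Rk).as_rotvec()),1)+0.
    rows.append([(sh+0.).round(4).tolist(),tu.tolist()]); T=T+R@(sh*1000); R=R@Rot.from_rotvec(np.radians(tu)).as_matrix()
    bq.append(Rot.from_matrix(R@np.diag([-1,1,-1])).as_euler('ZYX')[2])
pr=sim(x,bc,bq,Y,N*RW+.1)
print('plan phi',np.round(pr[::50,0],3),'roll',np.round(bq,3)); print(rows)
pickle.dump(dict(x=x,P=P,b0=bc,bk=bq,yk=list(ylat),t=tn,T=T,R=R),open('st.pkl','wb'))
E
python3 -c "
from step import *" 6 0 0 0 0 0 2>&1 | tail -1 >/dev/null; python3 - <<'E'
from plant import bot
print(bot.get_obs()['time'])
E
```

```text
3.4
```

>>> {"fn": "servo_tool", "kwargs": {"deltas": [[[0, 0, 0], [0, 0, 0]], [[0, 0, 0], [0, 0, 0]], [[0, 0, 0], [0, 0, 0]], [[0, 0, 0], [0, 0, 0]], [[0, 0, 0], [0, 0, 0]], [[0, 0, 0], [0, 0, 0]]], "fingers": 0}}

```text
time: 4.15
tool_pos: [535.5, 300.1, 26.2]
tcp_rot: [3.141, -0.0, 2.959]
contact_force: [-0.1, 0.4, 0.4]
grip_width: 36.3
finger_force: 0.0
```

>>> {"fn": "servo_tool", "kwargs": {"deltas": [[[0, 0, 0], [0, 0, 0]], [[0, 0, 0], [0, 0, 0]], [[0, 0, 0], [0, 0, 0]], [[0, 0, 0], [0, 0, 0]]]}}

```text
time: 4.65
tool_pos: [535.4, 299.9, 26.2]
tcp_rot: [-3.141, -0.0, 2.959]
contact_force: [-1.0, -0.8, 0.3]
grip_width: 29.6
finger_force: 30.0
```

```bash
sleep 2; python3 step.py 6 535 300.5 67 -10.4 0.1; python3 -c "
from plant import bot
o=bot.get_obs();print(o['finger_force'],o['grip_width'],o['moment'])"
```

```text
t 4.75 F [-1.  -0.8  0.3] G [535.4 299.9  45.2] yaw/pitch/roll [-1.823e-01  1.000e-04 -2.000e-04] cmdroll -0.0002
meas [('top', np.float64(0.097), (407, np.float64(1.0), [-0.3, 1.2])), ('scene', np.float64(0.096), (478, np.float64(0.68), [1.3, -1.0]))] pred [0.1 0.  0. ] est [ 0.1     0.0703 -0.    ]
30.00073492527008 29.968118675674717 [-0.26299206  0.0270057   0.15685949]Traceback (most recent call last):
  File "step.py", line 64, in <module>
    pr=sim(x,bc,bq,Y,N*RW+.1)
  File "step.py", line 9, in sim
    bc=np.interp(t,kn,np.r_[b0,bk]); yc=np.interp(t,kn,np.r_[0,yk])
                                        ~~~~~~~~~^^^^^^^^^^^^^^^^^^
    return interp_func(x, xp, fp, left, right)
ValueError: fp and xp are not of the same length.
```

>>> {"fn": "servo_tool", "kwargs": {"deltas": [[[0, 0, -0.003], [0, 0, 0]], [[0, 0, -0.007], [0, 0, 0]], [[0, 0, -0.007], [0, 0, 0]], [[0, 0, -0.003], [0, 0, 0]]]}}

```text
time: 5.25
tool_pos: [535.7, 300.2, 46.8]
tcp_rot: [3.141, 0.001, 2.959]
contact_force: [-0.5, 0.8, -8.5]
grip_width: 30.3
finger_force: 30.0
```

```bash
sleep 2; sed -i 's/pr=sim(x,bc,bq,Y,/pr=sim(x,bc,bq,ylat,/' step.py; python3 step.py 6 535.4 300 77 -10.4 0.12
```

```text
t 5.35 F [-0.5  0.8 -8.5] G [535.7 300.2  65.8] yaw/pitch/roll [-0.1824 -0.0007  0.0006] cmdroll 0.0006
meas [('top', np.float64(0.119), (420, np.float64(1.0), [-0.3, 1.1])), ('scene', np.float64(0.116), (470, np.float64(0.68), [1.1, -0.9]))] pred [0.12 0.   0.  ] est [ 1.216e-01  8.730e-02 -1.000e-04]
plan phi [0.122 0.123 0.085 0.037 0.016 0.007 0.003] roll [-0.09  -0.115 -0.038 -0.02  -0.008 -0.005]
[[[0.0, -0.0015, -0.0005], [5.2, 0.0, 0.0]], [[0.0, -0.001, -0.002], [1.4, 0.0, 0.0]], [[0.0, 0.001, -0.003], [-4.4, 0.0, 0.0]], [[0.0, 0.0005, -0.0035], [-1.0, 0.0, 0.0]], [[0.0005, 0.0, -0.002], [-0.7, 0.0, 0.0]], [[0.0, 0.0, 0.0], [-0.2, 0.0, -0.1]]]
```

>>> {"fn": "servo_tool", "kwargs": {"deltas": [[[0.0, -0.0015, -0.0005], [5.2, 0.0, 0.0]], [[0.0, -0.001, -0.002], [1.4, 0.0, 0.0]], [[0.0, 0.001, -0.003], [-4.4, 0.0, 0.0]], [[0.0, 0.0005, -0.0035], [-1.0, 0.0, 0.0]], [[0.0005, 0.0, -0.002], [-0.7, 0.0, 0.0]], [[0.0, 0.0, 0.0], [-0.2, 0.0, -0.1]]]}}

```text
time: 6.1
tool_pos: [535.1, 299.7, 57.5]
tcp_rot: [-3.137, 0.0, 2.961]
contact_force: [0.7, 0.1, -8.7]
grip_width: 29.9
finger_force: 30.0
```

```bash
sleep 2; python3 step.py 5 535.4 300 77 -10.4
```

```text
t 6.2 F [ 0.7  0.1 -8.7] G [535.1 299.8  76.5] yaw/pitch/roll [-0.1808 -0.0004 -0.0051] cmdroll -0.0046
meas [('top', np.float64(-0.133), (401, np.float64(0.98), [-0.2, 1.1])), ('scene', np.float64(-0.136), (655, np.float64(0.74), [1.3, -0.8]))] pred [ 0.003 -0.024 -0.   ] est [-0.1586 -0.348  -0.006 ]
plan phi [-0.159 -0.193 -0.178 -0.115 -0.051 -0.021] roll [0.086 0.175 0.17  0.079 0.046]
[[[0.0, 0.0015, 0.0], [-5.2, 0.0, 0.0]], [[0.0, 0.002, 0.0], [-5.1, 0.0, 0.0]], [[0.0, 0.0, -0.0005], [0.3, 0.0, 0.0]], [[0.0, -0.002, 0.0], [5.2, 0.0, 0.1]], [[0.0, -0.0005, 0.0], [1.9, 0.0, 0.0]]]
```

>>> {"fn": "servo_tool", "kwargs": {"deltas": [[[0.0, 0.001, 0.0], [-2.4, 0.0, 0.0]], [[0.0, 0.0, 0.0], [0, 0.0, 0.0]]]}}

```text
time: 6.45
tool_pos: [534.9, 300.5, 57.0]
tcp_rot: [3.106, -0.001, 2.961]
contact_force: [0.4, 0.0, -8.2]
grip_width: 30.0
finger_force: 30.0
```

```bash
sleep 2; sed -i "s/^print('t',tn/if len(sys.argv)>6: x=np.array([float(sys.argv[6]),0,0]);P=np.diag([.01,.05,.004])**2\n&/" step.py; python3 step.py 4 535.4 300 77 -10.4 -0.135
```

```text
t 6.55 F [ 0.4  0.  -8.2] G [534.8 299.8  76. ] yaw/pitch/roll [-0.181   0.0005  0.0359] cmdroll 0.0359
meas [('top', np.float64(-0.098), (410, np.float64(0.98), [-0.2, 1.2])), ('scene', np.float64(-0.097), (621, np.float64(0.72), [1.3, -0.8]))] pred [-0.135  0.     0.   ] est [-0.135  0.     0.   ]
plan phi [-0.135 -0.121 -0.071 -0.031 -0.014] roll [0.127 0.09  0.034 0.017]
[[[0.0, 0.0015, 0.0], [-5.2, 0.0, 0.0]], [[-0.0005, 0.0, -0.0005], [2.1, 0.0, 0.0]], [[0.0, -0.001, -0.0005], [3.2, 0.0, 0.0]], [[0.0, -0.0005, 0.0], [1.0, 0.0, 0.0]]]
```

```bash
python3 step.py 4 535.4 300 77 -10.4 -0.092
```

```text
t 6.65 F [ 0.2 -0.2 -8.6] G [535.  300.1  76.1] yaw/pitch/roll [-1.807e-01  1.000e-04  3.580e-02] cmdroll 0.0358
meas [('top', np.float64(-0.088), (410, np.float64(1.0), [-0.2, 1.1])), ('scene', np.float64(-0.088), (620, np.float64(0.72), [1.2, -0.8]))] pred [-0.092  0.     0.   ] est [-0.092  0.     0.   ]
plan phi [-0.092 -0.077 -0.033 -0.015 -0.007] roll [0.118 0.036 0.018 0.008]
[[[0.0, 0.0015, 0.0], [-4.7, 0.0, 0.0]], [[0.0, -0.0015, -0.0005], [4.7, 0.0, 0.0]], [[-0.0005, -0.0005, -0.0005], [1.0, 0.0, 0.0]], [[0.0, 0.0, 0.0], [0.6, 0.0, 0.0]]]
```

```bash
sed -i "s/x=np.array(\[float(sys.argv\[6\]),0,0\]);P=np/x=np.array([float(sys.argv[6]),float((sys.argv+[0])[7]),0]);P=np/; s/^for n in('top','scene'):\$/for n in(('top','scene') if len(sys.argv)<8 else ()):/" step.py; sed -i "s/^tn=bot.*/tn=bot.get_obs()['time']; pred=x0 if len(sys.argv)>7 else pred\nif len(sys.argv)<8: x,P=prop(x,P,bk[-1],[bk[-1]],[0.],.05)/" step.py; python3 step.py 4 535.4 300 77 -10.4 -0.080 0.1
```

```text
t 6.65 F [ 0.3 -1.7 -9. ] G [535.  300.3  76.1] yaw/pitch/roll [-1.804e-01 -1.000e-04  3.620e-02] cmdroll 0.0362
meas [] pred [-0.08  0.    0.  ] est [-0.08  0.1   0.  ]
plan phi [-0.08  -0.06  -0.026 -0.011 -0.005] roll [0.085 0.027 0.013 0.006]
[[[0.0, 0.001, 0.0], [-2.8, 0.0, 0.0]], [[0.0, -0.0015, -0.0005], [3.3, 0.0, 0.0]], [[-0.0005, 0.0, -0.0005], [0.8, 0.0, 0.1]], [[0.0, -0.0005, 0.0], [0.4, 0.0, 0.0]]]
```

>>> {"fn": "servo_tool", "kwargs": {"deltas": [[[0.0, 0.001, 0.0], [-2.8, 0.0, 0.0]], [[0.0, -0.0015, -0.0005], [3.3, 0.0, 0.0]], [[-0.0005, 0.0, -0.0005], [0.8, 0.0, 0.1]], [[0.0, -0.0005, 0.0], [0.4, 0.0, 0.0]]]}}

```text
time: 7.15
tool_pos: [535.5, 300.2, 58.0]
tcp_rot: [3.134, 0.0, 2.96]
contact_force: [0.2, 0.2, -8.5]
grip_width: 29.6
finger_force: 30.0
```

```bash
sleep 2; python3 step.py 4 535.4 300 77 -10.4
```

```text
t 7.25 F [ 0.2  0.2 -8.5] G [535.4 300.   77. ] yaw/pitch/roll [-1.817e-01 -1.000e-04  7.400e-03] cmdroll 0.0065
meas [('top', np.float64(-0.027), (417, np.float64(0.99), [-0.2, 1.1])), ('scene', np.float64(-0.031), (580, np.float64(0.72), [1.3, -0.9]))] pred [-0.005  0.039  0.   ] est [-0.0313 -0.0402 -0.0022]
plan phi [-0.031 -0.03  -0.013 -0.006 -0.004] roll [0.052 0.019 0.013 0.01 ]
[[[0.0, 0.001, 0.0], [-2.6, 0.0, 0.0]], [[0.0, -0.0005, 0.0], [1.9, 0.0, 0.0]], [[0.0, 0.0, 0.0], [0.3, 0.0, 0.0]], [[0.0, 0.0, 0.0], [0.2, 0.0, 0.0]]]
```

>>> {"fn": "servo_tool", "kwargs": {"deltas": [[[0.0, 0.001, 0.0], [-2.6, 0.0, 0.0]], [[0.0, -0.0005, 0.0], [1.9, 0.0, 0.0]], [[0.0, 0.0, 0.0], [0.3, 0.0, 0.0]], [[0.0, 0.0, 0.0], [0.2, 0.0, 0.0]]]}}

```text
time: 7.75
tool_pos: [535.5, 300.6, 58.0]
tcp_rot: [3.131, 0.0, 2.96]
contact_force: [-0.1, -0.1, -7.4]
grip_width: 30.0
finger_force: 30.0
```

```bash
sleep 2; python3 step.py 7 422.5 320.7 80 -10.4
```

```text
t 7.85 F [-0.1 -0.1 -7.4] G [535.5 300.4  77. ] yaw/pitch/roll [-1.819e-01 -1.000e-04  1.010e-02] cmdroll 0.01
meas [('top', np.float64(0.036), (422, np.float64(0.99), [-0.2, 1.1])), ('scene', np.float64(0.038), (529, np.float64(0.69), [1.2, -0.9]))] pred [-0.004  0.014 -0.002] est [ 0.044   0.1145 -0.    ]
plan phi [0.044 0.047 0.02  0.009 0.004 0.002 0.001 0.001] roll [-0.074 -0.02  -0.011 -0.004 -0.002 -0.    -0.   ]
[[[0.0025, -0.0015, 0.0], [4.8, 0.0, 0.0]], [[0.014, 0.001, -0.0005], [-3.1, 0.0, 0.0]], [[0.026, 0.0, -0.0005], [-0.5, 0.0, 0.0]], [[0.03, 0.0, -0.001], [-0.4, 0.0, 0.0]], [[0.026, 0.0, -0.0005], [-0.1, 0.0, 0.0]], [[0.0135, 0.0, -0.0005], [-0.1, 0.0, 0.0]], [[0.003, 0.0, 0.0], [0.0, 0.0, 0.0]]]
```

>>> {"fn": "servo_tool", "kwargs": {"deltas": [[[0.0025, -0.0015, 0.0], [4.8, 0.0, 0.0]], [[0.014, 0.001, -0.0005], [-3.1, 0.0, 0.0]], [[0.026, 0.0, -0.0005], [-0.5, 0.0, 0.0]], [[0.03, 0.0, -0.001], [-0.4, 0.0, 0.0]], [[0.026, 0.0, -0.0005], [-0.1, 0.0, 0.0]], [[0.0135, 0.0, -0.0005], [-0.1, 0.0, 0.0]], [[0.003, 0.0, 0.0], [0.0, 0.0, 0.0]]]}}

```text
time: 8.72
tool_pos: [422.3, 321.0, 61.3]
tcp_rot: [3.141, 0.001, 2.96]
contact_force: [0.7, 0.0, -8.3]
grip_width: 29.9
finger_force: 30.0
```

```bash
sleep 2; python3 - <<'E'
s=open('step.py').read()
s=s.replace("('top','scene') if len","('top','scene','top') if len").replace("tm[n]=(T,r)","tm[len(tm)]=(n,T,r)").replace("""    T,r=tm[n]
""","").replace("upd(x,P,r[0]+OFF[n],.008)","upd(x,P,r[0]+OFF[n],.004)")
i=s.index("# sequential"); j=s.index("    if first:"); s=s[:i]+"x,P=x0,P0; first=True\nfor n,T,r in tm.values():\n"+s[j:]
s=s.replace("[.003,.04,.001]","[.004,.08,.002]")
open('step.py','w').write(s)
E
python3 step.py 4 422.5 320.7 80 -10.4
```

```text
t 8.875 F [ 0.7  0.  -8.3] G [422.3 320.9  80.3] yaw/pitch/roll [-0.1816 -0.0007  0.0005] cmdroll -0.0005
meas [('top', np.float64(0.036), (434, np.float64(1.0), [-0.2, 1.0])), ('scene', np.float64(0.039), (479, np.float64(0.67), [1.1, -1.0])), ('top', np.float64(0.045), (434, np.float64(1.0), [-0.3, 1.3]))] pred [ 0.001 -0.001 -0.   ] est [0.0482 0.0863 0.0008]
plan phi [0.048 0.048 0.021 0.009 0.004] roll [-0.077 -0.023 -0.014 -0.007]
[[[0.0, -0.0015, 0.0], [4.4, 0.0, 0.0]], [[0.0, 0.001, 0.0], [-3.1, 0.0, 0.0]], [[0.0, 0.0, 0.0], [-0.5, 0.0, 0.0]], [[0.0, 0.0005, 0.0], [-0.4, 0.0, 0.0]]]
```

>>> {"fn": "servo_tool", "kwargs": {"deltas": [[[0.0, -0.0015, 0.0], [4.4, 0.0, 0.0]], [[0.0, 0.001, 0.0], [-3.1, 0.0, 0.0]], [[0.0, 0.0, 0.0], [-0.5, 0.0, 0.0]], [[0.0, 0.0005, 0.0], [-0.4, 0.0, 0.0]]]}}

```text
time: 9.38
tool_pos: [422.9, 320.3, 60.9]
tcp_rot: [-3.135, 0.0, 2.958]
contact_force: [0.1, 0.6, -7.0]
grip_width: 29.6
finger_force: 30.0
```

```bash
sleep 2; python3 step.py 6 421 276 80 -9.5
```

```text
t 9.525 F [ 0.1  0.6 -7. ] G [422.9 320.5  79.9] yaw/pitch/roll [-0.1832 -0.0002 -0.007 ] cmdroll -0.0075
meas [('top', np.float64(0.006), (431, np.float64(1.0), [-0.2, 1.1])), ('scene', np.float64(0.004), (505, np.float64(0.72), [1.1, -0.9])), ('top', np.float64(0.004), (432, np.float64(1.0), [-0.2, 1.0]))] pred [ 0.004 -0.029  0.001] est [ 0.0026 -0.0227  0.0009]
plan phi [ 0.003  0.001  0.001 -0.001 -0.002 -0.002  0.   ] roll [ 0.02   0.031  0.022 -0.004 -0.028 -0.03 ]
[[[0.0, -0.001, 0.0], [-1.6, 0.0, 0.0]], [[-0.0015, -0.0075, 0.0], [-0.6, 0.0, -0.2]], [[-0.002, -0.013, -0.0005], [0.5, 0.0, -0.3]], [[-0.0015, -0.0135, -0.0005], [1.5, 0.0, -0.2]], [[-0.0015, -0.0085, 0.0], [1.4, 0.0, -0.2]], [[0.0, -0.0015, 0.0], [0.1, 0.0, 0.0]]]
```

>>> {"fn": "servo_tool", "kwargs": {"deltas": [[[0.0, -0.001, 0.0], [-1.6, 0.0, 0.0]], [[-0.0015, -0.0075, 0.0], [-0.6, 0.0, -0.2]], [[-0.002, -0.013, -0.0005], [0.5, 0.0, -0.3]], [[-0.0015, -0.0135, -0.0005], [1.5, 0.0, -0.2]], [[-0.0015, -0.0085, 0.0], [1.4, 0.0, -0.2]], [[0.0, -0.0015, 0.0], [0.1, 0.0, 0.0]]]}}

```text
time: 10.28
tool_pos: [421.1, 275.0, 61.1]
tcp_rot: [-3.112, 0.001, 2.975]
contact_force: [0.4, 0.3, -7.9]
grip_width: 29.9
finger_force: 30.0
```

```bash
sleep 2; python3 step.py 7 419 211 80 -8
```

```text
t 10.425 F [ 0.4  0.3 -7.9] G [421.2 275.6  80.1] yaw/pitch/roll [-0.1669 -0.0005 -0.0299] cmdroll -0.0302
meas [('top', np.float64(0.008), (429, np.float64(1.0), [-0.2, 1.0])), ('scene', np.float64(0.007), (467, np.float64(0.68), [1.1, -0.9])), ('top', np.float64(0.007), (430, np.float64(1.0), [-0.2, 1.0]))] pred [0.    0.013 0.001] est [ 0.0036 -0.0683  0.0012]
plan phi [ 0.003 -0.003 -0.    -0.001 -0.002 -0.003 -0.002  0.001] roll [ 0.022  0.033  0.033  0.012 -0.018 -0.037 -0.035]
[[[0.0, -0.0005, 0.0], [-3.0, 0.0, 0.0]], [[-0.0015, -0.0075, 0.0], [-0.6, 0.0, -0.2]], [[-0.0015, -0.0145, -0.0005], [0.0, 0.0, -0.4]], [[-0.0025, -0.0175, -0.0005], [1.2, 0.0, -0.4]], [[-0.0015, -0.015, -0.0005], [1.7, 0.0, -0.3]], [[-0.001, -0.008, 0.0005], [1.1, 0.0, -0.2]], [[0.0, -0.0015, 0.0], [-0.1, 0.0, 0.0]]]
```

>>> {"fn": "servo_tool", "kwargs": {"deltas": [[[0.0, -0.0005, 0.0], [-3.0, 0.0, 0.0]], [[-0.0015, -0.0075, 0.0], [-0.6, 0.0, -0.2]], [[-0.0015, -0.0145, -0.0005], [0.0, 0.0, -0.4]], [[-0.0025, -0.0175, -0.0005], [1.2, 0.0, -0.4]], [[-0.0015, -0.015, -0.0005], [1.7, 0.0, -0.3]], [[-0.001, -0.008, 0.0005], [1.1, 0.0, -0.2]], [[0.0, -0.0015, 0.0], [-0.1, 0.0, 0.0]]]}}

```text
time: 11.3
tool_pos: [419.0, 210.1, 60.9]
tcp_rot: [-3.107, 0.001, 3.001]
contact_force: [-0.6, 0.9, -7.3]
grip_width: 29.9
finger_force: 30.0
```

```bash
sleep 2; python3 step.py 8 418 128 80 -6.5
```

```text
t 11.45 F [-0.6  0.9 -7.3] G [419.  210.8  79.9] yaw/pitch/roll [-0.1406 -0.0008 -0.0349] cmdroll -0.0354
meas [('top', np.float64(0.009), (430, np.float64(1.0), [-0.2, 1.0])), ('scene', np.float64(0.009), (419, np.float64(0.7), [1.0, -0.9])), ('top', np.float64(0.006), (430, np.float64(1.0), [-0.2, 0.9]))] pred [0.001 0.013 0.001] est [ 0.003  -0.0865  0.0014]
plan phi [ 0.003 -0.005 -0.001 -0.001 -0.002 -0.004 -0.004 -0.003 -0.001] roll [ 0.024  0.033  0.036  0.022 -0.002 -0.028 -0.044 -0.037]
[[[0.0, 0.0, 0.0], [-3.4, 0.0, 0.0]], [[-0.001, -0.007, 0.0], [-0.5, 0.0, -0.2]], [[-0.002, -0.0145, -0.0005], [-0.2, 0.0, -0.2]], [[-0.002, -0.0185, -0.001], [0.8, 0.1, -0.4]], [[-0.0025, -0.019, -0.0005], [1.4, 0.0, -0.3]], [[-0.0015, -0.0145, 0.0], [1.5, 0.0, -0.3]], [[-0.0005, -0.0075, 0.0005], [0.9, 0.0, -0.1]], [[0.0, -0.0015, 0.0], [-0.4, 0.0, 0.0]]]
```

>>> {"fn": "servo_tool", "kwargs": {"deltas": [[[0.0, 0.0, 0.0], [-3.4, 0.0, 0.0]], [[-0.001, -0.007, 0.0], [-0.5, 0.0, -0.2]], [[-0.002, -0.0145, -0.0005], [-0.2, 0.0, -0.2]], [[-0.002, -0.0185, -0.001], [0.8, 0.1, -0.4]], [[-0.0025, -0.019, -0.0005], [1.4, 0.0, -0.3]], [[-0.0015, -0.0145, 0.0], [1.5, 0.0, -0.3]], [[-0.0005, -0.0075, 0.0005], [0.9, 0.0, -0.1]], [[0.0, -0.0015, 0.0], [-0.4, 0.0, 0.0]]]}}

```text
time: 12.45
tool_pos: [417.6, 127.1, 60.9]
tcp_rot: [-3.105, -0.001, 3.027]
contact_force: [-0.1, 0.0, -7.7]
grip_width: 29.7
finger_force: 30.0
```

```bash
sleep 2; python3 step.py 8 416 45 80 -5
```

```text
t 12.6 F [-0.1  0.  -7.7] G [417.7 127.8  79.8] yaw/pitch/roll [-0.1142  0.0008 -0.0364] cmdroll -0.0372
meas [('top', np.float64(0.005), (433, np.float64(1.0), [-0.2, 1.2])), ('scene', np.float64(0.005), (372, np.float64(0.67), [1.0, -1.0])), ('top', np.float64(0.001), (437, np.float64(1.0), [-0.2, 1.1]))] pred [-0.001  0.005  0.001] est [-0.0026 -0.0987  0.0015]
plan phi [-0.003 -0.011 -0.003 -0.002 -0.003 -0.004 -0.004 -0.003 -0.001] roll [ 0.033  0.034  0.038  0.022 -0.002 -0.028 -0.044 -0.037]
[[[0.0, 0.0, 0.0], [-4.0, 0.0, 0.0]], [[-0.001, -0.007, 0.0], [-0.1, 0.0, -0.2]], [[-0.001, -0.0145, -0.0005], [-0.2, 0.0, -0.2]], [[-0.0015, -0.0185, -0.001], [0.9, 0.0, -0.4]], [[-0.0015, -0.019, -0.0005], [1.4, 0.0, -0.3]], [[-0.001, -0.015, 0.0], [1.5, 0.0, -0.3]], [[-0.0005, -0.0075, 0.0005], [0.9, 0.0, -0.1]], [[-0.0005, -0.001, 0.0], [-0.4, 0.0, 0.0]]]
```

>>> {"fn": "servo_tool", "kwargs": {"deltas": [[[0.0, 0.0, 0.0], [-4.0, 0.0, 0.0]], [[-0.001, -0.007, 0.0], [-0.1, 0.0, -0.2]], [[-0.001, -0.0145, -0.0005], [-0.2, 0.0, -0.2]], [[-0.0015, -0.0185, -0.001], [0.9, 0.0, -0.4]], [[-0.0015, -0.019, -0.0005], [1.4, 0.0, -0.3]], [[-0.001, -0.015, 0.0], [1.5, 0.0, -0.3]], [[-0.0005, -0.0075, 0.0005], [0.9, 0.0, -0.1]], [[-0.0005, -0.001, 0.0], [-0.4, 0.0, 0.0]]]}}

```text
time: 13.6
tool_pos: [416.1, 44.1, 60.8]
tcp_rot: [-3.105, -0.001, 3.053]
contact_force: [-0.4, 0.1, -8.3]
grip_width: 29.8
finger_force: 30.0
```

```bash
sleep 2; python3 step.py 8 414 -38 80 -3.5
```

```text
t 13.75 F [-0.4  0.1 -8.3] G [416.1  44.8  79.8] yaw/pitch/roll [-0.0883  0.0005 -0.0365] cmdroll -0.0371
meas [('top', np.float64(-0.009), (433, np.float64(1.0), [-0.1, 1.1])), ('scene', np.float64(-0.008), (331, np.float64(0.7), [1.0, -0.9])), ('top', np.float64(-0.014), (433, np.float64(1.0), [-0.1, 1.1]))] pred [-0.001  0.008  0.002] est [-0.0192 -0.1248  0.0013]
plan phi [-0.019 -0.028 -0.012 -0.005 -0.003 -0.003 -0.003 -0.001  0.002] roll [ 0.054  0.048  0.043  0.026 -0.    -0.028 -0.042 -0.035]
[[[0.0, 0.0005, 0.0], [-5.2, 0.0, 0.0]], [[-0.0005, -0.0075, -0.0005], [0.3, 0.0, -0.2]], [[-0.001, -0.0145, -0.0005], [0.3, 0.0, -0.2]], [[-0.001, -0.0185, -0.001], [1.0, 0.0, -0.4]], [[-0.0005, -0.0195, -0.0005], [1.5, 0.0, -0.3]], [[-0.001, -0.0145, 0.0], [1.6, 0.0, -0.3]], [[0.0, -0.0075, 0.0], [0.8, 0.0, -0.1]], [[0.0, -0.0015, 0.0005], [-0.4, 0.0, 0.0]]]
```

>>> {"fn": "servo_tool", "kwargs": {"deltas": [[[0.0, 0.0005, 0.0], [-5.2, 0.0, 0.0]], [[-0.0005, -0.0075, -0.0005], [0.3, 0.0, -0.2]], [[-0.001, -0.0145, -0.0005], [0.3, 0.0, -0.2]], [[-0.001, -0.0185, -0.001], [1.0, 0.0, -0.4]], [[-0.0005, -0.0195, -0.0005], [1.5, 0.0, -0.3]], [[-0.001, -0.0145, 0.0], [1.6, 0.0, -0.3]], [[0.0, -0.0075, 0.0], [0.8, 0.0, -0.1]], [[0.0, -0.0015, 0.0005], [-0.4, 0.0, 0.0]]]}}

```text
time: 14.75
tool_pos: [413.7, -39.1, 60.6]
tcp_rot: [-3.107, 0.0, 3.08]
contact_force: [0.3, 0.8, -9.4]
grip_width: 29.6
finger_force: 30.0
```

```bash
sleep 2; sed -i 's/bounds=(-.09,.09))/bounds=(-lim,lim))/; s/^d=lsq/lim=np.full(H,.09); lim[N]=1e-6\nd=lsq/' step.py; python3 step.py 8 413 -121 80 -2
```

```text
t 14.9 F [ 0.3  0.8 -9.4] G [413.7 -38.4  79.6] yaw/pitch/roll [-0.0621 -0.     -0.0347] cmdroll -0.0354
meas [('top', np.float64(-0.013), (433, np.float64(1.0), [-0.1, 0.9])), ('scene', np.float64(-0.009), (294, np.float64(0.58), [0.8, -0.8])), ('top', np.float64(-0.019), (433, np.float64(1.0), [-0.1, 1.0]))] pred [0.002 0.018 0.001] est [-0.0226 -0.1294  0.0008]
plan phi [-0.023 -0.032 -0.016 -0.007 -0.004 -0.003 -0.002  0.     0.004] roll [ 0.055  0.055  0.047  0.029  0.001 -0.027 -0.042 -0.027]
[[[0.0, 0.0005, 0.0], [-5.2, 0.0, 0.0]], [[-0.0005, -0.0075, -0.0005], [0.0, 0.0, -0.2]], [[-0.0005, -0.014, -0.001], [0.5, 0.0, -0.2]], [[-0.001, -0.019, -0.0005], [1.0, 0.0, -0.4]], [[-0.0005, -0.0195, -0.001], [1.6, 0.0, -0.3]], [[-0.0005, -0.0145, 0.0], [1.6, 0.0, -0.3]], [[-0.0005, -0.0075, 0.0005], [0.9, 0.0, -0.1]], [[0.0, -0.001, 0.0], [-0.9, 0.0, 0.0]]]
```

>>> {"fn": "servo_tool", "kwargs": {"deltas": [[[0.0, 0.0005, 0.0], [-5.2, 0.0, 0.0]], [[-0.0005, -0.0075, -0.0005], [0.0, 0.0, -0.2]], [[-0.0005, -0.014, -0.001], [0.5, 0.0, -0.2]], [[-0.001, -0.019, -0.0005], [1.0, 0.0, -0.4]], [[-0.0005, -0.0195, -0.001], [1.6, 0.0, -0.3]], [[-0.0005, -0.0145, 0.0], [1.6, 0.0, -0.3]], [[-0.0005, -0.0075, 0.0005], [0.9, 0.0, -0.1]], [[0.0, -0.001, 0.0], [-0.9, 0.0, 0.0]]]}}

```text
time: 15.9
tool_pos: [412.9, -121.6, 60.5]
tcp_rot: [-3.116, 0.0, 3.106]
contact_force: [0.3, 0.8, -8.1]
grip_width: 30.1
finger_force: 30.0
```

```bash
sleep 2; python3 step.py 8 412 -202.5 78 -0.2
```

```text
t 16.05 F [ 0.3  0.8 -8.1] G [ 412.9 -121.1   79.5] yaw/pitch/roll [-0.0354 -0.0003 -0.0255] cmdroll -0.0267
meas [('top', np.float64(0.022), (430, np.float64(0.98), [-0.1, 0.9])), ('scene', np.float64(0.03), (251, np.float64(0.59), [0.8, -0.9])), ('top', np.float64(0.025), (432, np.float64(0.98), [-0.1, 0.9]))] pred [0.004 0.04  0.001] est [ 0.0264 -0.016   0.0012]
plan phi [ 0.026  0.021  0.01   0.005  0.001 -0.001 -0.001 -0.     0.002] roll [-0.016  0.022  0.031  0.02  -0.002 -0.028 -0.044 -0.027]
[[[0.0, -0.001, 0.0], [-0.6, 0.0, 0.0]], [[0.0, -0.0065, 0.0005], [-2.2, 0.0, -0.2]], [[-0.0005, -0.014, 0.0], [-0.5, 0.0, -0.3]], [[0.0, -0.0185, -0.0005], [0.6, 0.1, -0.4]], [[0.0, -0.0185, 0.0], [1.3, 0.0, -0.4]], [[0.0, -0.0145, 0.0005], [1.5, 0.0, -0.3]], [[0.0, -0.0075, 0.0005], [0.9, -0.1, -0.2]], [[0.0, -0.001, 0.0], [-1.0, 0.0, 0.0]]]
```

>>> {"fn": "servo_tool", "kwargs": {"deltas": [[[0.0, -0.001, 0.0], [-0.6, 0.0, 0.0]], [[0.0, -0.0065, 0.0005], [-2.2, 0.0, -0.2]], [[-0.0005, -0.014, 0.0], [-0.5, 0.0, -0.3]], [[0.0, -0.0185, -0.0005], [0.6, 0.1, -0.4]], [[0.0, -0.0185, 0.0], [1.3, 0.0, -0.4]], [[0.0, -0.0145, 0.0005], [1.5, 0.0, -0.3]], [[0.0, -0.0075, 0.0005], [0.9, -0.1, -0.2]], [[0.0, -0.001, 0.0], [-1.0, 0.0, 0.0]]]}}

```text
time: 17.05
tool_pos: [411.5, -202.6, 58.6]
tcp_rot: [-3.117, 0.0, 3.138]
contact_force: [0.9, -0.2, -8.3]
grip_width: 29.9
finger_force: 30.0
```

```bash
sleep 2; sed -i "s/a=bot.capture(n); T=ts-t0/a=shot(n,'last_'+n); T=ts-t0/" step.py; python3 step.py 5 412 -202.5 75 -0.2
python3 - <<'E'
from h import *
T=cv2.imread('pics/last_top.png')[145:320,300:470];S=cv2.imread('pics/last_scene.png')[160:320,190:360]
cv2.imwrite('pics/v1.png',np.hstack([cv2.resize(T,(390,400)),cv2.resize(S,(400,400))]))
E
```

```text
t 17.2 F [ 0.9 -0.2 -8.3] G [ 411.5 -202.2   77.6] yaw/pitch/roll [-0.0037 -0.0005 -0.025 ] cmdroll -0.0267
meas [('top', np.float64(0.014), (431, np.float64(0.97), [-0.0, 0.8])), ('scene', np.float64(0.026), (232, np.float64(0.61), [0.7, -0.9])), ('top', np.float64(0.023), (432, np.float64(0.98), [-0.0, 0.9]))] pred [0.002 0.035 0.001] est [0.0245 0.0022 0.0017]
plan phi [0.024 0.02  0.008 0.004 0.002 0.001] roll [-0.039 -0.016 -0.011 -0.007 -0.006]
[[[0.0, 0.0, 0.0], [0.7, 0.0, 0.0]], [[0.0, 0.0, 0.001], [-1.3, 0.0, 0.0]], [[0.0, 0.0005, 0.001], [-0.3, 0.0, 0.0]], [[0.0, 0.0, 0.001], [-0.2, 0.0, 0.0]], [[0.0, 0.0, 0.0], [-0.1, 0.0, 0.0]]]
```

View pics/v1.png

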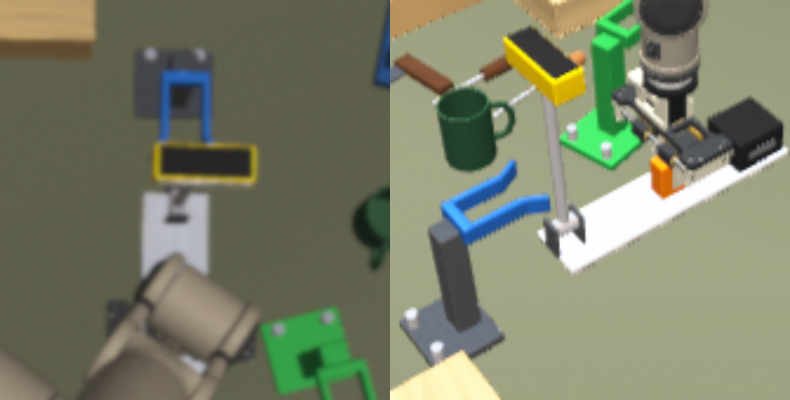

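The picture shows the lamp in front of the blue fork: head at (205,163), fork middle at (186,105), mast base at (177,200), aligned, with the green clip clear of the gripper.

>>> {"fn": "servo_tool", "kwargs": {"deltas": [[[0.0, 0.0, 0.0], [0.7, 0.0, 0.0]], [[0.0, 0.0, 0.001], [-1.3, 0.0, 0.0]], [[0.0, 0.0005, 0.001], [-0.3, 0.0, 0.0]], [[0.0, 0.0, 0.001], [-0.2, 0.0, 0.0]], [[0.0, 0.0, 0.0], [-0.1, 0.0, 0.0]]]}}

```text
time: 17.82
tool_pos: [411.6, -202.6, 55.6]
tcp_rot: [-3.137, 0.001, 3.137]
contact_force: [0.2, 0.8, -7.9]
grip_width: 30.1
finger_force: 30.0
```

```bash
sleep 2; python3 step.py 7 460 -202.5 75 -0.2
```

```text
t 17.975 F [ 0.2  0.8 -7.9] G [ 411.6 -202.5   74.6] yaw/pitch/roll [-0.0044 -0.0006 -0.0049] cmdroll -0.0057
meas [('top', np.float64(-0.017), (431, np.float64(0.97), [-0.0, 0.8])), ('scene', np.float64(-0.012), (240, np.float64(0.57), [0.7, -0.8])), ('top', np.float64(-0.016), (430, np.float64(0.97), [-0.0, 0.9]))] pred [ 0.001 -0.002  0.002] est [-0.0174 -0.0304  0.001 ]
plan phi [-0.017 -0.017 -0.007 -0.003 -0.001 -0.001 -0.     0.001] roll [ 0.024  0.003  0.001 -0.002 -0.002 -0.002 -0.002]
[[[-0.001, 0.0005, 0.0], [-1.7, 0.0, 0.0]], [[-0.006, -0.0005, 0.0], [1.2, 0.0, 0.0]], [[-0.0105, 0.0, 0.0], [0.1, 0.0, 0.0]], [[-0.013, 0.0, 0.0], [0.2, 0.0, 0.0]], [[-0.0105, 0.0, 0.0], [0.0, 0.0, 0.0]], [[-0.006, 0.0, 0.0], [0.0, 0.0, 0.0]], [[-0.001, 0.0, 0.0], [0.0, 0.0, 0.0]]]
```

>>> {"fn": "servo_tool", "kwargs": {"deltas": [[[-0.001, 0.0005, 0.0], [-1.7, 0.0, 0.0]], [[-0.006, -0.0005, 0.0], [1.2, 0.0, 0.0]], [[-0.0105, 0.0, 0.0], [0.1, 0.0, 0.0]], [[-0.013, 0.0, 0.0], [0.2, 0.0, 0.0]], [[-0.0105, 0.0, 0.0], [0.0, 0.0, 0.0]], [[-0.006, 0.0, 0.0], [0.0, 0.0, 0.0]], [[-0.001, 0.0, 0.0], [0.0, 0.0, 0.0]]]}}

```text
time: 18.85
tool_pos: [460.0, -202.7, 55.6]
tcp_rot: [-3.14, 0.001, 3.138]
contact_force: [0.3, 0.6, -9.2]
grip_width: 30.1
finger_force: 30.0
```

```bash
sleep 2; python3 step.py 7 509 -202.5 72 -0.2
```

```text
t 19.0 F [ 0.3  0.6 -9.2] G [ 459.9 -202.7   74.6] yaw/pitch/roll [-0.0038 -0.0007 -0.0016] cmdroll -0.0022
meas [('top', np.float64(-0.034), (426, np.float64(0.95), [-0.0, 0.7])), ('scene', np.float64(-0.03), (263, np.float64(0.59), [0.7, -0.8])), ('top', np.float64(-0.04), (418, np.float64(0.96), [-0.0, 0.6]))] pred [0.001 0.005 0.001] est [-0.0411 -0.0719 -0.0001]
plan phi [-0.041 -0.041 -0.017 -0.008 -0.003 -0.001  0.001  0.002] roll [0.064 0.017 0.01  0.005 0.003 0.001 0.001]
[[[-0.001, 0.0015, 0.0], [-3.8, 0.0, 0.0]], [[-0.006, -0.001, 0.0005], [2.7, 0.0, 0.0]], [[-0.011, 0.0, 0.0005], [0.4, 0.0, 0.0]], [[-0.013, 0.0, 0.001], [0.3, 0.0, 0.0]], [[-0.011, 0.0, 0.0005], [0.1, 0.0, 0.0]], [[-0.006, 0.0, 0.0005], [0.1, 0.0, 0.0]], [[-0.001, 0.0, 0.0], [0.0, 0.0, 0.0]]]
```

>>> {"fn": "servo_tool", "kwargs": {"deltas": [[[-0.001, 0.0015, 0.0], [-3.8, 0.0, 0.0]], [[-0.006, -0.001, 0.0005], [2.7, 0.0, 0.0]], [[-0.011, 0.0, 0.0005], [0.4, 0.0, 0.0]], [[-0.013, 0.0, 0.001], [0.3, 0.0, 0.0]], [[-0.011, 0.0, 0.0005], [0.1, 0.0, 0.0]], [[-0.006, 0.0, 0.0005], [0.1, 0.0, 0.0]], [[-0.001, 0.0, 0.0], [0.0, 0.0, 0.0]]]}}

```text
time: 19.88
tool_pos: [508.9, -202.3, 52.5]
tcp_rot: [3.14, 0.001, 3.138]
contact_force: [0.1, -0.2, -8.2]
grip_width: 29.8
finger_force: 30.0
```

```bash
sleep 2; python3 step.py 5 509 -202.5 60 -0.2
python3 - <<'E'
from h import *
T=cv2.imread('pics/last_top.png')[145:275,320:450];S=cv2.imread('pics/last_scene.png')[190:320,190:320]
cv2.imwrite('pics/v2.png',np.hstack([cv2.resize(T,(390,390)),cv2.resize(S,(390,390))]))
E
```

```text
t 20.025 F [ 0.1 -0.2 -8.2] G [ 508.9 -202.4   71.5] yaw/pitch/roll [-0.0039 -0.0005  0.0021] cmdroll 0.0012
meas [('top', np.float64(0.022), (419, np.float64(1.0), [-0.0, 0.8])), ('scene', np.float64(0.03), (253, np.float64(0.61), [0.8, -0.9])), ('top', np.float64(0.031), (420, np.float64(1.0), [-0.0, 0.7]))] pred [ 0.002  0.006 -0.   ] est [0.0354 0.078  0.0007]
plan phi [0.036 0.036 0.015 0.007 0.003 0.001] roll [-0.06  -0.018 -0.011 -0.006 -0.004]
[[[0.0, -0.001, 0.0005], [3.5, 0.0, 0.0]], [[0.0, 0.001, 0.0035], [-2.4, 0.0, 0.0]], [[0.0, 0.0, 0.004], [-0.4, 0.0, 0.0]], [[0.0, 0.0, 0.003], [-0.3, 0.0, 0.0]], [[0.0, 0.0, 0.001], [-0.1, 0.0, 0.0]]]
```

View pics/v2.png

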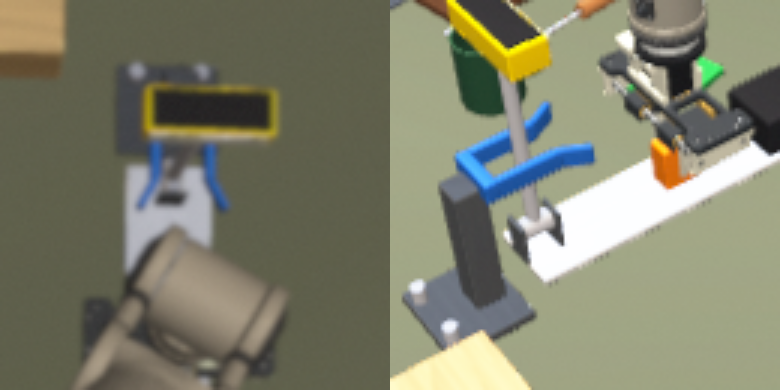

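The picture shows the mast inside the blue fork at (515,155) right, between both prongs, with the base just above the bench.

>>> {"fn": "servo_tool", "kwargs": {"deltas": [[[0.0, -0.001, 0.0005], [3.5, 0.0, 0.0]], [[0.0, 0.001, 0.0035], [-2.4, 0.0, 0.0]], [[0.0, 0.0, 0.004], [-0.4, 0.0, 0.0]], [[0.0, 0.0, 0.003], [-0.3, 0.0, 0.0]], [[0.0, 0.0, 0.001], [-0.1, 0.0, 0.0]]]}}

```text
time: 20.65
tool_pos: [508.4, -202.8, 40.4]
tcp_rot: [-3.138, 0.0, 3.137]
contact_force: [-0.1, -0.0, -8.0]
grip_width: 30.1
finger_force: 30.0
```

```bash
sleep 2; python3 step.py 5 509 -202.5 51 -0.2
```

```text
t 20.8 F [-0.1 -0.  -8. ] G [ 508.4 -202.8   59.4] yaw/pitch/roll [-0.0046 -0.0004 -0.0033] cmdroll -0.004
meas [('top', np.float64(-0.01), (407, np.float64(1.0), [-0.0, 0.8])), ('scene', np.float64(-0.007), (260, np.float64(0.58), [0.8, -0.8])), ('top', np.float64(-0.012), (410, np.float64(0.99), [-0.0, 0.8]))] pred [ 0.001 -0.009  0.001] est [-0.0127 -0.0329  0.0002]
plan phi [-0.013 -0.013 -0.006 -0.002 -0.001  0.   ] roll [ 0.02   0.005  0.003  0.001 -0.001]
[[[0.0, 0.0005, 0.0005], [-1.4, 0.0, 0.0]], [[0.0, -0.0005, 0.0025], [0.9, 0.0, 0.0]], [[0.0, 0.0, 0.003], [0.1, 0.0, 0.0]], [[0.0, 0.0, 0.0025], [0.1, 0.0, 0.0]], [[0.0, 0.0, 0.0005], [0.1, 0.0, 0.0]]]
```

>>> {"fn": "servo_tool", "kwargs": {"deltas": [[[0.0, 0.0005, 0.0005], [-1.4, 0.0, 0.0]], [[0.0, -0.0005, 0.0025], [0.9, 0.0, 0.0]], [[0.0, 0.0, 0.003], [0.1, 0.0, 0.0]], [[0.0, 0.0, 0.0025], [0.1, 0.0, 0.0]], [[0.0, 0.0, 0.001], [0.1, 0.0, 0.0]], [[0.0, 0.0, 0.0015], [0.0, 0.0, 0.0]], [[0.0, 0.0, 0.0015], [0.0, 0.0, 0.0]], [[0.0, 0.0, 0.0005], [0.0, 0.0, 0.0]]]}}

```text
time: 21.8
tool_pos: [508.6, -202.7, 27.5]
tcp_rot: [3.141, 0.001, 3.137]
contact_force: [0.6, 0.7, -8.7]
grip_width: 30.1
finger_force: 30.0
```

>>> {"fn": "servo_tool", "kwargs": {"deltas": [[[0.0, 0.0, 0.0005], [0.0, 0.0, 0.0]], [[0.0, 0.0, 0.0005], [0.0, 0.0, 0.0]], [[0.0, 0.0, 0.0004], [0.0, 0.0, 0.0]], [[0.0, 0.0, 0], [0.0, 0.0, 0.0]]]}}

```text
time: 22.3
tool_pos: [508.7, -202.7, 26.3]
tcp_rot: [3.142, 0.001, 3.137]
contact_force: [0.3, 0.8, -8.1]
grip_width: 30.1
finger_force: 30.0
```

>>> {"fn": "servo_tool", "kwargs": {"deltas": [[[0.0, 0.0, 0.0004], [0.0, 0.0, 0.0]], [[0.0, 0.0, 0.0003], [0.0, 0.0, 0.0]], [[0.0, 0.0, 0], [0.0, 0.0, 0.0]]]}}

```text
time: 22.68
tool_pos: [508.8, -202.7, 26.2]
tcp_rot: [-3.141, 0.001, 3.137]
contact_force: [-2.0, 1.8, 2.6]
grip_width: 29.9
finger_force: 30.0
```

```bash
sleep 2; python3 step.py 5 509 -202.5 45 -0.2 0.05| head -2
```

```text
t 22.825 F [-2.   1.8  2.6] G [ 508.8 -202.7   45.2] yaw/pitch/roll [-0.0042 -0.0013 -0.0002] cmdroll -0.0002
meas [('top', np.float64(0.094), (393, np.float64(1.0), [-0.0, 0.8])), ('scene', np.float64(0.104), (223, np.float64(0.64), [0.9, -1.1])), ('top', np.float64(0.094), (393, np.float64(1.0), [-0.0, 0.8]))] pred [0.05 0.   0.  ] est [0.05 0.   0.  ]
```

>>> {"fn": "servo_tool", "kwargs": {"deltas": [[[0, 0, 0], [0, 0, 0]], [[0, 0, 0], [0, 0, 0]], [[0, 0, 0], [0, 0, 0]], [[0, 0, 0], [0, 0, 0]], [[0, 0, 0], [0, 0, 0]], [[0, 0, 0], [0, 0, 0]], [[0, 0, 0], [0, 0, 0]], [[0, 0, 0], [0, 0, 0]]], "fingers": 0.8}}

```text
time: 23.82
tool_pos: [508.7, -202.7, 25.6]
tcp_rot: [3.142, 0.001, 3.137]
contact_force: [0.4, 0.1, 0.2]
grip_width: 73.4
finger_force: 0.0
```

>>> {"fn": "servo_tool", "kwargs": {"deltas": [[[0, 0, -0.005], [0, 0, 0]], [[0, 0, -0.015], [0, 0, 0]], [[0, 0, -0.02], [0, 0, 0]], [[0, 0, -0.02], [0, 0, 0]], [[0, 0, -0.02], [0, 0, 0]], [[0.01, 0, -0.02], [0, 0, 0]], [[0.01, 0, -0.02], [0, 0, 0]], [[0.01, 0, -0.015], [0, 0, 0]], [[0, 0, -0.005], [0, 0, 0]], [[0, 0, 0], [0, 0, 0]], [[0, 0, 0], [0, 0, 0]]]}}

```text
time: 25.2
tool_pos: [478.5, -202.4, 164.8]
tcp_rot: [3.141, -0.0, 3.137]
contact_force: [0.2, -0.3, 0.1]
grip_width: 73.5
finger_force: 0.0
```

```bash
sleep 2; python3 - <<'E'
from mast import *
G=np.array([508.8,-202.7,45.2]);Ry=Rot.from_euler('z',-.0042).as_matrix();piv=G+Ry@[180,0,0]
im=[]
for n in('top','scene'):
    c=cam(n);a=shot(n,'end_'+n); print(n,panel(a,c,piv,Ry,.1)); im.append(a)
T=im[0][145:305,320:480];S=im[1][160:320,170:330]
cv2.imwrite('pics/v3.png',np.hstack([cv2.resize(T,(390,390)),cv2.resize(S,(390,390))])[:,:,::-1])
o=bot.get_obs();print(o['time'],o['tool_pos'],o['contact_force'])
E
```

```text
top (np.float64(0.10036725233735155), np.int32(393), np.float64(1.0), array([-0. ,  0.8]))
scene (np.float64(0.09928646252637455), np.int32(223), np.float64(0.64), array([ 0.8, -1. ]))
25.3 [ 478.4185487  -202.39099424  164.78768855] [-1.20334414 -0.75651952 -0.59876342]
```

View pics/v3.png

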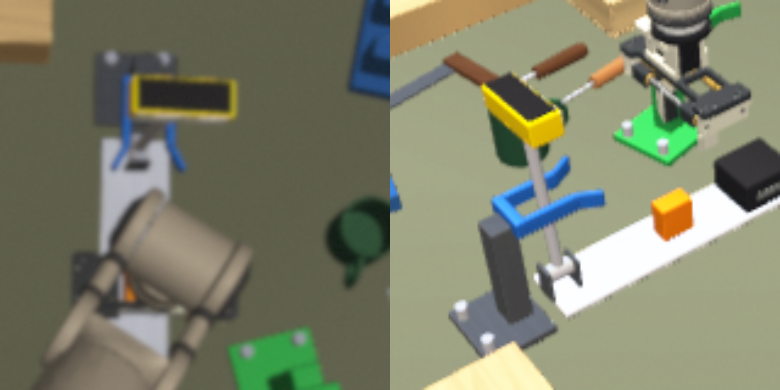

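The lamp stands flat with its mast in the blue fork at (545,195), leaning on the prong at 0.10 rad. The gripper is open and clear above it.

```bash
python3 -c "
from plant import bot
print(bot.close_job())"
```

```text
the job is handed in; nothing more can be done
None
```

The lamp is parked flat in the blue clip with its mast inside the fork and let go, after about 10 s balanced in the air (largest lean measured there about 0.045 rad). Before leaving the yellow clip the mast overshot once and fell against the opposite prong, at about 0.13 rad. The job is handed in, but I got no verdict back.

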